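Register a bar blank in the corner of a fixture and clamp it

ROBOT

A 7-joint arm with a two-finger parallel gripper is mounted at the origin on the work surface. World frame = base frame: x ahead of the robot, y to its left, z up, the work surface at z = 0. Lengths are in mm, angles in rad, forces in N, time in s.
With the tool pointing down it reaches from about 425 to 950 mm from the base axis. Payload 4.7 kg.
Tool frame: the origin (TCP) lies on the centre line of the jaws, within the pads' length; the fingertips stand 14 mm ahead of it and the grasp point (between the pads) lies 5 mm behind it; z points along the fingers, y is the direction in which the jaws open and shut (so a half turn about z gives the same grasp; the last joint's range is limited). The gripper opens to 85 mm and grips with 20 to 120 N. Pads are 22 mm wide; open, the fingers measure 114 mm over their backs; the gripper's body (76 mm by 85 mm) begins 54 mm behind the grasp point. The pads swing forward as they close: fully open they stand 13 mm farther back than shut.
Start: joints at [1.203, 0.469, -0.049, 1.532, 0.024, 1.141, -0.082], TCP at [224.386, -636.63, 245.335] pointing down, gripper open.
Joint ranges: [-2.59, 2.59], [-0.33, 1.99], [-1.39, 1.29], [0.1, 2.45], [-1.04, 4.18], [0.21, 1.99], [-2.66, 2.66]. Speed limits (rad/s): [2.57, 2.57, 3.14, 3.14, 3.14, 3.14, 3.14].

INTERFACE

Orientations are given as [roll, pitch, yaw] about the fixed x, y, z axes, in that order (R = Rz(yaw) Ry(pitch) Rx(roll)).
In Python, from bench import manip gives the robot as it stands.
- The arm moves only by the shell command python3 -m crank 'ROWS' [OPENING] [FORCE]. ROWS is JSON, one flat list of numbers, 6 for each row, row after row: the shift along the tool's x, y, z in cm, then the turn, a rotation vector about the tool's x, y, z in degrees. A call has 1 to 10 rows; each row shifts and turns the commanded pose from where the row before left it, along the tool's axes as they then stand; what a row does not reach is not made up. A row lasts 1/8 s, in which the tool goes at most 62.5 mm and 10.7 degrees, less where a joint would pass 70% of its speed; a pose out of reach is approached as far as the arm can. A call is refused whole if a number of a shift passes 6.25 or a number of a turn 10.7, either way. A call with a gripper value outside its range is refused whole. OPENING is the gripper command: -1 is fully open, 1 is shut, values between are in proportion, set as the call begins (- or left out, the last holds). The fingers move at their own pace and stop on an object; FORCE is the grip in N (left out, the last holds). Time passes only in rows, so rows that do not move let the fingers close. It gives the time, the measured TCP pose, the force and the opening at its end, in the units of the state.
- manip.state(): the state, without advancing time (a new reading comes with each control period).
- manip.read_camera(name): name is "scene" or "top" or "wrist"; returns a dict with "img" (420x560x3 uint8, blue, green, red), "mtx" (3x3 intrinsics, pixels), "extrinsics" (4x4, takes a point from camera to world coordinates). Camera axes: x right, y down, z forward; pixel columns grow to the right and rows downward; lengths in mm; the calibration is good to about 2 mm. A picture is of the moment at which its call begins. There is no depth.
- manip.close_job(): hands the job in, once; it reports no verdict.
The state is a dict: "t": time; "joint_positions": joint angles; "joint_velocities": joint speeds; "joint_efforts": joint torques, N m; "ee_pos": TCP position; "tool_rot": TCP orientation; "contact_force": force on the tool from outside, world axes, zero at the start; "moment": the same for the moment, N m; "grip_width": opening from 0.0 (shut) to 1.0 (fully open).
Only numpy, scipy, OpenCV 4.12 (cv2) and the standard library are available. Lean on these libraries where they do the work, as an engineer would, in place of code of your own. Each camera call takes 0.05 s, during which the arm holds its last target. There are 200 camera calls.

TASK

Lay the steel bar flat on the blue fixture plate (set it down, do not drop it) and, with the clamp still open, push it snugly against both aluminium stops, its long edge along the back rail and its end against the end stop. Then swing the red-knobbed clamp arm all the way down so that its pad presses on the bar, without shifting the bar off the stops. Leave the brass bar and everything else where it lies.

Things in the scene. Friction and masses are not known exactly. Their poses are not given: they have to be found in the camera images.
- steel_bar: Bright grey steel bar blank, 36 (x) x 150 (y) x 12 (z) mm, about 0.5 kg, two black dots on top; the same either way round. Origin: centre of its underside; y along its length, z up. It starts lying flat on the bench.
- brass_bar: Yellow brass bar blank of the same size, not to be moved. Origin: centre of its underside, y along its length.
- fixture: Fixed fixture: blue base plate, 170 (x: -70 to +100) x 230 (y: -120 to +110) x 20 mm high; origin on its underside, z up, x from the robot's side to the rail. On it stand two aluminium stops (see rail and end_stop) and, behind the rail, the clamp's two grey hinge cheeks (x 72 to 98, y -14 to +34, up to 60 mm above the bench).
- rail (a point): Middle of the back rail's stop face, at its top edge, 34 mm above the bench (14 above the plate). The aluminium rail is 130 mm long (along the fixture's y) and 15 mm thick; the face looks to the fixture's -x.
- end_stop (a point): Middle of the end stop's stop face, at its top edge, 34 mm above the bench. The aluminium stop is 50 mm long (along the fixture's x) and 15 mm thick; the face looks to the fixture's -y.
- nest (a point): Point on the fixture plate's top face (20 mm above the bench) where the centre of the bar's underside lies when the bar touches both stops. Axes as the fixture's: the bar lies with its length along y, the rail is to +x (face 18 mm from here), the end stop to +y (face 75 mm from here).
- clamp (a joint): Angle of the clamp arm in rad. 0: arm level, pointing from the hinge to the fixture's -x over the bar, pad resting on a 12 mm bar lying in the nest; pi/2: upright; starts at 1.7 to 2.0, leaning back behind the rail. Stiff hinge: it stays where it is left, about 1.5 N at the knob moves it.
- clamp_hinge (a point): Hinge axis of the clamp arm (along the fixture's y), 48 mm beyond the nest in fixture x, 30 mm above the plate's top. The steel arm is 100 mm long, 16 mm wide and 14 mm thick, centred on the hinge line; its black rubber pad (20 mm across) is 48 mm from the hinge and reaches 18 mm below the arm's centre line.
- clamp_knob (a point): Centre of the red ball knob, 28 mm across, at the end of the clamp arm, 100 mm from the hinge. Moves with the arm.
- mallet: Mallet with yellow faces and a wooden handle, 230 mm long, 42 mm high, lying on the bench (bystander). Origin: on the bench under its handle.
- brush: Bench brush lying on the bench (bystander).
- screwdriver: Screwdriver lying on the bench (bystander).
- oil_bottle: White bottle with a red cap, 60 mm across, 150 mm high (bystander). Origin: centre of its underside.
- tin: Yellow tin, 60 mm across, 45 mm high (bystander). Origin: centre of its underside.
- ring_blank: Steel ring blank, 56 mm across, 18 mm high (bystander). Origin: centre of its underside.
There are look-alikes about, which are no part of the job. Several things have the shape of the steel_bar; the one meant has the colours described above.

How it is judged:
By the outcome, as a careful person would: the job done as asked, in the order asked, and still so for the second after the job is handed in, with the robot touching nothing.
It also fails if it takes over 72 s, if anything falls off the work surface, if the arm or the gripper's body presses on something with over 40 N, if the wrist force passes 120 N, or if a joint passes its speed limit or range.

## Working session

There is one attempt and no reset: what is moved stays moved. The work goes in short steps, Python scripts to look and compute and a shell command to move; the robot and the scene stay as the last step left them, time stands still between calls to the robot, and variables do not carry over. Pictures are saved under pics/ and viewed, about 8 in all and at most 12, crops included, and the job is handed in when it is done.

```bash
mkdir -p pics; ls
python3 - <<'E'
from bench import manip
import cv2,numpy as np
s=manip.state();print(s)
for n in("scene","top"):
    c=manip.read_camera(n);cv2.imwrite(f"pics/{n}0.png",c["img"]);np.savez(f"pics/{n}0.npz",**c);print(n,c["mtx"].tolist(),np.round(c["extrinsics"],3).tolist())
E
```

```text
pics
{'t': 0.0, 'joint_positions': array([ 1.20307904,  0.4694593 , -0.04859493,  1.53370426,  0.02407843,
        1.14098353, -0.08227472]), 'joint_velocities': array([-0.00152326, -0.00130494,  0.00021592, -0.00319982,  0.00098718,
        0.00016979,  0.00025111]), 'joint_efforts': array([-2.97799006e-04, -5.10307610e+01, -4.66575113e-02, -2.37716103e+01,
        1.07421790e-02,  7.50002218e-03, -1.28869237e-05]), 'ee_pos': array([ 224.18168096, -636.09236609,  244.24496652]), 'tool_rot': array([-3.13962358e+00,  5.25280342e-05,  3.38865456e-01]), 'contact_force': array([ 0.06257444,  0.12529916, -0.50839608]), 'moment': array([ 0.00922897, -0.00574453, -0.05780795]), 'grip_width': 1.0017920168487158}
scene [[437.6944968413686, 0.0, 277.03957564860406], [0.0, 437.6944968413686, 206.50147001828543], [0.0, 0.0, 1.0]] [[-0.304, 0.511, -0.804, 1547.409], [0.953, 0.17, -0.252, 278.182], [0.008, -0.842, -0.539, 703.097], [0.0, 0.0, 0.0, 1.0]]
top [[541.8250025717783, 0.0, 275.2803208059959], [0.0, 541.8250025717783, 210.69672974764813], [0.0, 0.0, 1.0]] [[0.056, -0.972, 0.228, 261.096], [-0.998, -0.055, 0.011, -25.884], [0.002, -0.228, -0.974, 1465.069], [0.0, 0.0, 0.0, 1.0]]
```

View pics/top0.png

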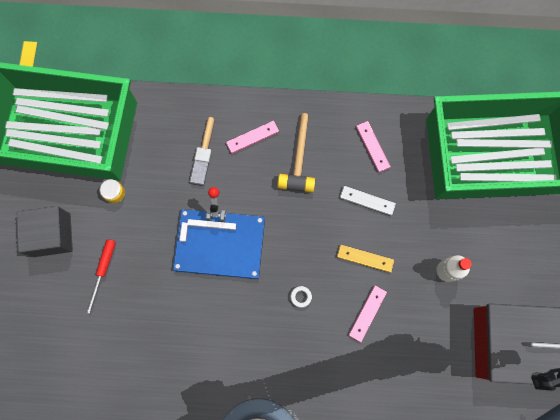

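View pics/scene0.png

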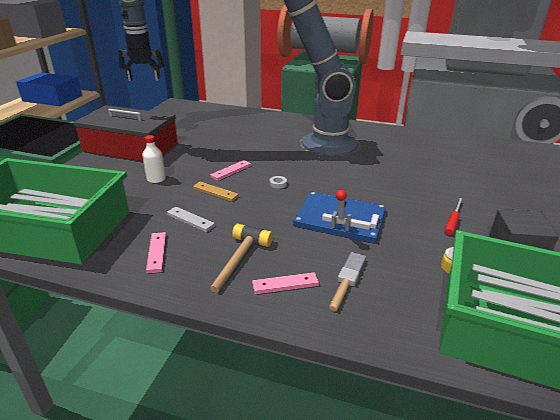

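The top view shows the steel bar at about (368,200), the brass bar at (366,258) and the fixture plate around (220,243). The rail is at (211,225), the end stop at (184,232) and the knob at (214,193). The scene view agrees: the clamp is leaning back.

```bash
cat > h.py <<'E'
import numpy as np,cv2
def ray(c,px,z):
    E=np.array(c["extrinsics"]);d=E[:3,:3]@np.linalg.inv(c["mtx"])@np.array([px[0],px[1],1.])
    return E[:3,3]+d*(z-E[2,3])/d[2]
def proj(c,p):
    E=np.array(c["extrinsics"]);q=c["mtx"]@(E[:3,:3].T@(np.asarray(p,float)-E[:3,3]));return q[:2]/q[2]
def rect(c,mask,z):
    "min-area rectangle of the mask's biggest blob, on plane z: centre, sides, angle of long side (deg)"
    ct=max(cv2.findContours(mask.astype(np.uint8),cv2.RETR_EXTERNAL,cv2.CHAIN_APPROX_NONE)[0],key=cv2.contourArea)
    w=np.array([ray(c,p[0],z)[:2] for p in ct],np.float32)
    b=cv2.boxPoints(cv2.minAreaRect(w));e=[b[1]-b[0],b[2]-b[1]];e.sort(key=np.linalg.norm)
    return b.mean(0),[float(np.linalg.norm(v)) for v in e],float(np.degrees(np.arctan2(e[1][1],e[1][0]))%180),b
E
python3 - <<'E'
from h import *
c=dict(np.load("pics/top0.npz"));im=c["img"].astype(int);B,G,R=im[...,0],im[...,1],im[...,2]
blue=(B>R+50)&(B>G+30);blue[:190]=0;blue[300:]=0
roi=np.zeros(B.shape,bool);roi[175:225,330:405]=1
st=(np.minimum(np.minimum(B,G),R)>110)&roi
print(rect(c,blue,20));print(rect(c,st,12))
for n,p,z in(("rail L",(188,222),34),("rail R",(236,227),34),("knob",(214,193),148)):print(n,ray(c,p,z))
E
```

```text
(array([501.06445, 137.05264], dtype=float32), [171.02114868164062, 230.82928466796875], 87.85198211669922, array([[411.28812 ,  24.92414 ],
       [582.1891  ,  18.514046],
       [590.8408  , 249.18112 ],
       [419.93988 , 255.59122 ]], dtype=float32))
(array([ 643.7989, -275.2171], dtype=float32), [69.74790954589844, 178.0885009765625], 85.60143280029297, array([[ 602.1985 , -361.32446],
       [ 671.74097, -366.6737 ],
       [ 685.3993 , -189.10974],
       [ 615.8568 , -183.7605 ]], dtype=float32))
rail L [551.43432726 223.02706787  34.        ]
rail R [545.05110884  92.72757746  34.        ]
knob [606.29308952 144.85947236 148.        ]
```

Run:
```python
from h import *
c=dict(np.load("pics/top0.npz"));im=c["img"].astype(int);mn=im.min(2)
roi=np.zeros(mn.shape,bool);roi[180:220,335:400]=1
for t in(130,150):
    r=rect(c,(mn>t)&roi,12);print(t,r[:3])
```

```text
130 (array([ 646.45154, -263.14816], dtype=float32), [37.89438247680664, 152.16632080078125], 73.57804107666016)
150 (array([ 646.4934 , -263.74384], dtype=float32), [36.46342086791992, 149.604248046875], 73.98966979980469)
```

```bash
python3 -m crank '[5.2,-2.1,0,0,0,0, 5.2,-2.1,0,0,0,0, 5.2,-2.1,0,0,0,0, 5.2,-2.1,0,0,0,0, 5.2,-2.1,0,0,0,0, 5.2,-2.1,0,0,0,0, 5.2,-2.1,0,0,0,0, 5.2,-2.1,0,0,0,0, 5.2,-2.1,0,0,0,0, 5.2,-2.1,0,0,0,0]' -1
python3 -m crank '[0,0,1.5,0,0,-9.1, 0,0,1.5,0,0,-9.1, 0,0,1.5,0,0,-9.1, 0,0,1.5,0,0,-9.1, 0,0,1.5,0,0,-9, 0,0,1.5,0,0,-9, 0,0,0,0,0,0]'
python3 - <<'E'
from h import *
from bench import manip
c=manip.read_camera("wrist");cv2.imwrite("pics/w1.png",c["img"]);np.savez("pics/w1.npz",**c)
print(np.round(c["extrinsics"],3).tolist(),c["mtx"][0])
im=c["img"].astype(int);mn=im.min(2);mx=im.max(2)
print(rect(c,(mn>140)&(mx-mn<25),12)[:3])
E
```

```text
t: 1.35
ee_pos: [645.9, -264.5, 244.8]
tool_rot: [-3.141, 0.001, 0.339]
contact_force: [0.3, -0.4, 0.2]
grip_width: 1.001
t: 2.22
ee_pos: [643.7, -265.7, 153.3]
tool_rot: [-3.138, -0.001, 1.286]
contact_force: [0.4, -0.3, 0.1]
grip_width: 0.998
[[0.96, -0.268, -0.081, 662.996], [-0.28, -0.923, -0.262, -197.748], [-0.004, 0.275, -0.962, 281.93], [0.0, 0.0, 0.0, 1.0]] [332.11438994   0.         281.3454078 ]
(array([ 644.9605 , -262.25076], dtype=float32), [35.56220626831055, 149.1820526123047], 73.68473052978516)
```

View pics/w1.png

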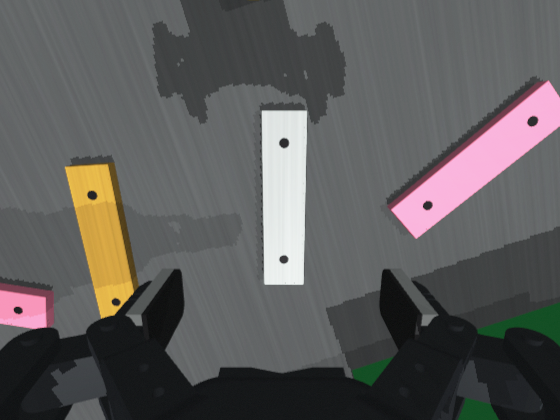

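The wrist view shows the steel bar centred between the jaws at (284,197), with the brass bar well to the left. Both cameras agree on its pose, so I'm descending.

```bash
python3 -m crank '[0.37,0,3.5,0,0,0, 0,0,3.5,0,0,0, 0,0,3,0,0,0, 0,0,2.5,0,0,0, 0,0,1.1,0,0,0, 0,0,0,0,0,0]' -1 40
python3 -m crank '[0,0,0,0,0,0, 0,0,0,0,0,0, 0,0,0,0,0,0, 0,0,0,0,0,0, 0,0,0,0,0,0, 0,0,0,0,0,0, 0,0,0,0,0,0,0,0,0,0,0,0]' 1 40
```

```text
t: 3.02
ee_pos: [646.2, -262.2, 19.4]
tool_rot: [-3.141, 0.0, 1.287]
contact_force: [0.4, 0.0, -0.1]
grip_width: 0.996
t: 4.03
ee_pos: [646.4, -262.4, 20.5]
tool_rot: [3.141, 0.0, 1.288]
contact_force: [-2.2, 1.0, 5.6]
grip_width: 0.403
```

```bash
python3 -m crank '[0,0,-2,0,0,0, 0,0,-5,0,0,0, 0,0,-5.5,0,0,0, 0,0,-5.5,0,0,0]'
python3 -m crank '[4.3,-3.4,0,0,0,0, 4.4,-3.45,0,0,0,0, 4.4,-3.45,0,0,0,0, 4.4,-3.45,0,0,0,0, 4.4,-3.45,0,0,0,0, 4.4,-3.45,0,0,0,0, 4.3,-3.45,0,0,0,0, 4.3,-3.45,0,0,0,0, 0,0,0,0,0,-7, 0,0,0,0,0,-7]'
python3 -m crank '[0,0,0,0,0,0,0,0,0,0,0,0]'
python3 - <<'E'
from h import *
from bench import manip
c=manip.read_camera("wrist");cv2.imwrite("pics/w2.png",c["img"]);np.savez("pics/w2.npz",**c)
s=manip.state();print(s["ee_pos"],s["tool_rot"],s["grip_width"])
E
```

```text
t: 4.53
ee_pos: [645.5, -261.9, 201.1]
tool_rot: [-3.141, -0.0, 1.289]
contact_force: [0.9, -0.6, -4.0]
grip_width: 0.404
t: 5.78
ee_pos: [477.9, 150.7, 199.8]
tool_rot: [3.141, 0.001, 1.539]
contact_force: [0.2, -0.4, -3.7]
grip_width: 0.402
t: 6.02
ee_pos: [478.7, 149.5, 199.5]
tool_rot: [3.141, 0.0, 1.53]
contact_force: [-0.2, 0.5, -2.3]
grip_width: 0.399
[478.72478639 149.49917898 199.43254246] [3.14144313e+00 2.50646238e-04 1.53079404e+00] 0.4021085644373475
```

View pics/w2.png

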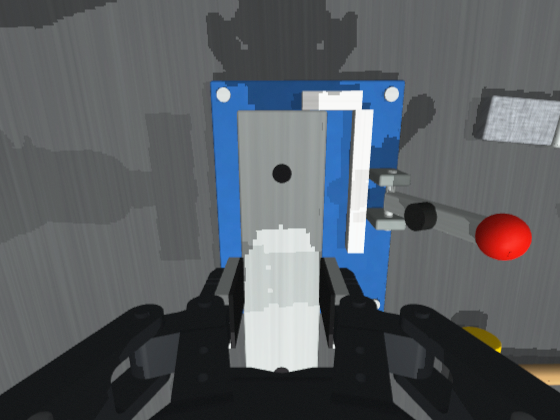

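Run:
```python
from h import *
im=cv2.imread("pics/w2.png")[70:270,290:420]
cv2.imwrite("pics/w2c.png",cv2.resize(im,None,fx=3,fy=3,interpolation=cv2.INTER_NEAREST))
```

```text
(no output)
```

View pics/w2c.png

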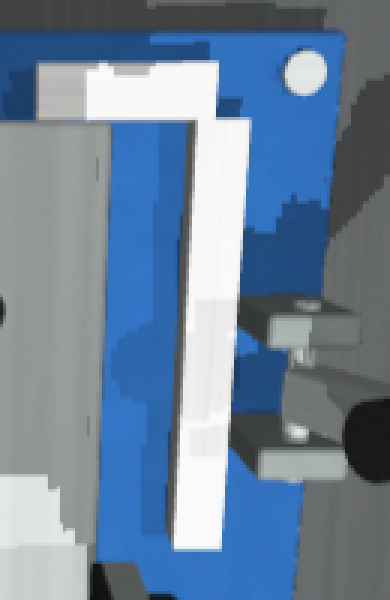

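The crop shows the rail's face edge running from px (355.7,110) to (347.3,252.7), and the end stop's face edge at row 110, columns 302–355. The held bar's far end is at row 111, columns 238–327.

Run:
```python
from h import *
c=dict(np.load("pics/w2.npz"))
a=ray(c,(355.7,110),34);b=ray(c,(347.3,252.7),34);print("rail",a,b,np.degrees(np.arctan2(*(a-b)[:2])),np.linalg.norm(a-b))
e1=ray(c,(302.5,110),34);e2=ray(c,(354,110.3),34);print("end",e1,e2)
for p in((223.5,94.5),(391.5,94)):print("screw",ray(c,p,22))
print("bar",ray(c,(238.5,111),191),ray(c,(326.5,110.5),191))
R=np.array([[np.cos(t:=np.radians(-2.15)),-np.sin(t)],[np.sin(t),np.cos(t)]])
d=(b-a)[:2];d/=np.linalg.norm(d);n=np.array([-R[0,0],-R[1,0]])
u=R[:,1]
# nest: 18 mm from the rail line, 75 mm from the end line
m=(a+b)[:2]/2;e=(e1+e2)[:2]/2
x=R[:,0]@m-18;y=u@e-75;N=R@[x,y];print("nest",N,"local from fixture",R.T@(N-[486.3,142.6]),"rail mid local",R.T@(m-[486.3,142.6]))
print("knob",ray(c,(503,236),148))
```

```text
rail [543.59596907 225.99396354  34.        ] [538.42819405  96.56053447  34.        ] 2.2863839532372117 129.53655259773817
end [498.71284601 227.78221726  34.        ] [542.16673463 225.80905039  34.        ]
screw [431.19583578 243.64949222  22.        ]
screw [576.91693195 238.25046086  22.        ]
bar [463.87523084 224.47774664 191.        ] [498.50611055 223.28604315 191.        ]
nest [522.63835834 151.66026022] local from fixture [35.97287477 10.41714373] rail mid local [53.97287477 20.71666693]
knob [605.17893807 151.36038346 148.        ]
```

```bash
python3 -m crank '[-0.8,0,4,0,0,0, 0,0,4,0,0,0, 0,0,4,0,0,0, 0,0,2.5,0,0,0, 0,0,1,0,0,0, 0,0,0,0,0,0, 0,0,0,0,0,0]'
python3 -m crank '[0,0,0.1,0,0,0, 0,0,0,0,0,0]'
```

```text
t: 6.95
ee_pos: [479.4, 142.2, 45.4]
tool_rot: [3.139, -0.001, 1.532]
contact_force: [-0.8, 0.5, -4.0]
grip_width: 0.403
t: 7.2
ee_pos: [478.8, 141.8, 43.9]
tool_rot: [3.14, -0.0, 1.532]
contact_force: [-0.6, -0.6, -3.7]
grip_width: 0.4
```

```bash
for i in 1 2; do python3 -m crank '[0,0,0.1,0,0,0, 0,0,0,0,0,0]'; done; python3 -m crank '[0,0,0.1,0,0,0, 0,0,0,0,0,0]'
```

```text
t: 7.45
ee_pos: [478.4, 141.7, 42.3]
tool_rot: [-3.142, 0.0, 1.533]
contact_force: [-0.5, 0.0, -3.6]
grip_width: 0.398
t: 7.7
ee_pos: [478.4, 141.8, 41.2]
tool_rot: [-3.141, 0.0, 1.533]
contact_force: [0.1, 0.2, -3.7]
grip_width: 0.4
t: 7.95
ee_pos: [478.6, 141.8, 40.5]
tool_rot: [3.141, 0.0, 1.533]
contact_force: [-0.8, 0.2, -0.9]
grip_width: 0.402
```

```bash
python3 -m crank '[0,0,0.1,0,0,0, 0,0,0,0,0,0]'; python3 -m crank '[0,0,0,0,0,0, 0,0,0,0,0,0, 0,0,0,0,0,0]' -0.2; python3 -m crank '[0,0,-2,0,0,0, 0,0,-3,0,0,0, 0,0,-3,0,0,0, 0,0,0,0,0,0]'
python3 - <<'E'
from h import *
from bench import manip
c=manip.read_camera("wrist");cv2.imwrite("pics/w3.png",c["img"]);np.savez("pics/w3.npz",**c)
E
```

```text
t: 8.2
ee_pos: [478.5, 141.8, 40.4]
tool_rot: [3.141, 0.001, 1.533]
contact_force: [-3.2, -1.3, 9.2]
grip_width: 0.402
t: 8.57
ee_pos: [478.6, 141.8, 39.2]
tool_rot: [3.141, -0.0, 1.533]
contact_force: [0.0, -0.2, 0.3]
grip_width: 0.604
t: 9.07
ee_pos: [480.0, 142.4, 121.2]
tool_rot: [3.137, -0.001, 1.532]
contact_force: [0.1, -1.1, -0.5]
grip_width: 0.601
```

View pics/w3.png

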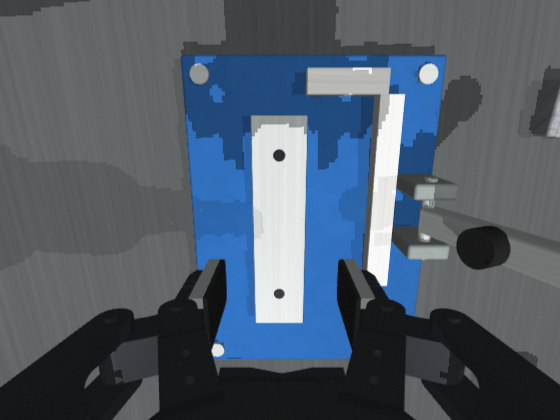

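The bar lies flat on the plate, parallel to the rail. Its corners are (252,116), (307,116), (303,322) and (257,323), and there are gaps to both stops. Next I shut the gripper and come down on the bar's robot side.

```bash
python3 -m crank '[0,-2.5,0,0,0,0, 0,-2.7,0,0,0,0, 0,0,0,0,0,0, 0,0,0,0,0,0, 0,0,4,0,0,0, 0,0,3,0,0,0, 0,0,1.1,0,0,0, 0,0,0,0,0,0]' 1 40
python3 -m crank '[0,0.5,0,0,0,0, 0,0.3,0,0,0,0, 0,0,0,0,0,0]'
```

```text
t: 10.12
ee_pos: [426.8, 143.9, 37.9]
tool_rot: [-3.141, 0.0, 1.533]
contact_force: [-0.2, -0.2, 0.5]
grip_width: -0.001
t: 10.5
ee_pos: [435.4, 143.5, 39.0]
tool_rot: [3.14, -0.0, 1.532]
contact_force: [-0.0, 0.3, -0.5]
grip_width: -0.0
```

```bash
python3 -m crank '[0,0.4,0,0,0,0, 0,0.4,0,0,0,0, 0,0.4,0,0,0,0,0,0.4,0,0,0,0]'; python3 -m crank '[0,0.4,0,0,0,0, 0,0.4,0,0,0,0, 0,0.4,0,0,0,0,0,0.4,0,0,0,0]'
```

```text
t: 11.0
ee_pos: [450.0, 142.7, 38.1]
tool_rot: [-3.14, 0.001, 1.532]
contact_force: [-3.8, 0.8, 2.2]
grip_width: -0.0
t: 11.5
ee_pos: [464.6, 142.2, 38.0]
tool_rot: [-3.138, 0.002, 1.533]
contact_force: [-5.3, -0.1, 4.1]
grip_width: -0.003
```

```bash
python3 -m crank '[0,0.4,0,0,0,0, 0,0.4,0,0,0,0, 0,0.4,0,0,0,0,0,0.4,0,0,0,0]'; for i in 1 2 3; do python3 -m crank '[0,0.2,0,0,0,0, 0,0,0,0,0,0]'; done
```

```text
t: 12.0
ee_pos: [480.6, 141.6, 38.1]
tool_rot: [-3.138, 0.002, 1.533]
contact_force: [-4.8, 0.7, 4.6]
grip_width: -0.0
t: 12.25
ee_pos: [483.8, 141.5, 38.1]
tool_rot: [-3.14, 0.001, 1.533]
contact_force: [-4.1, -0.7, 2.1]
grip_width: 0.002
t: 12.5
ee_pos: [486.9, 141.4, 38.2]
tool_rot: [3.141, -0.0, 1.532]
contact_force: [-2.7, 0.7, 0.3]
grip_width: -0.0
t: 12.75
ee_pos: [489.1, 141.3, 38.3]
tool_rot: [3.141, -0.0, 1.532]
contact_force: [-1.7, 0.2, -0.9]
grip_width: -0.002
```

Run:
```python
from h import *
from bench import manip
c=manip.read_camera("top");cv2.imwrite("pics/t4.png",c["img"])
c=manip.read_camera("wrist");cv2.imwrite("pics/w4.png",c["img"]);np.savez("pics/w4.npz",**c)
```

```text
(no output)
```

View pics/w4.png

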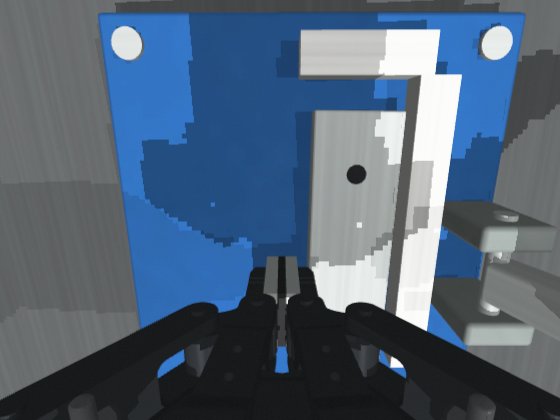

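The bar's right edge, around column 403, is almost at the rail face, and the end gap spans about rows 77–110. I'll continue gently until the force rises.

```bash
for i in 1 2 3; do python3 -m crank '[0,0.1,0,0,0,0, 0,0,0,0,0,0]'|grep -E "ee_pos|contact"; done
```

```text
ee_pos: [489.5, 141.3, 38.3]
contact_force: [-1.5, -0.0, -0.6]
ee_pos: [490.5, 141.3, 38.3]
contact_force: [-1.7, -0.4, -0.5]
ee_pos: [491.7, 141.3, 38.3]
contact_force: [-1.8, -0.5, -0.3]
```

```bash
for i in 1 2 3; do python3 -m crank '[0,0.1,0,0,0,0, 0,0,0,0,0,0]'|grep -E "ee_pos|contact"; done
```

```text
ee_pos: [492.5, 141.2, 38.3]
contact_force: [-1.8, -0.5, -0.6]
ee_pos: [493.1, 141.0, 38.2]
contact_force: [-3.2, -1.4, 2.1]
ee_pos: [493.4, 140.9, 38.2]
contact_force: [-5.8, -0.2, 3.1]
```

```bash
for i in 1 2; do python3 -m crank '[0,0.1,0,0,0,0, 0,0,0,0,0,0]'|grep -E "ee_pos|contact"; done
```

```text
ee_pos: [493.5, 140.9, 38.1]
contact_force: [-8.1, -0.6, 4.4]
ee_pos: [493.6, 140.9, 38.1]
contact_force: [-10.2, 0.1, 7.1]
```

```bash
python3 -m crank '[0,-1,0,0,0,0, 0,0,-3,0,0,0, 0,0,-3,0,0,0, -4.9,1.9,0,0,0,0, -5,2,0,0,0,0, 0,0,0,0,0,0, 0,0,3,0,0,0, 0,0,2.9,0,0,0, 0,0,0,0,0,0]'
python3 -m crank '[0.4,0,0,0,0,0,0.4,0,0,0,0,0,0,0,0,0,0,0]'
```

```text
t: 15.98
ee_pos: [520.8, 41.7, 38.0]
tool_rot: [-3.139, -0.0, 1.534]
contact_force: [-0.1, 0.9, 0.6]
grip_width: -0.003
t: 16.35
ee_pos: [522.7, 49.8, 40.3]
tool_rot: [3.139, -0.0, 1.534]
contact_force: [-0.1, -0.4, -0.5]
grip_width: 0.0
```

```bash
python3 -m crank '[0.2,-0.4,0,0,0,0,0.2,0,0,0,0,0]'; for i in 1 2 3 4 5; do python3 -m crank '[0.2,0,0,0,0,0,0,0,0,0,0,0]'|grep -E "ee_pos|contact"; done
```

```text
t: 16.6
ee_pos: [517.6, 52.9, 39.4]
tool_rot: [-3.141, 0.001, 1.533]
contact_force: [-0.9, -3.2, 1.7]
grip_width: -0.002
ee_pos: [517.7, 53.1, 39.3]
contact_force: [-1.8, -5.6, 2.8]
ee_pos: [517.8, 54.7, 39.3]
contact_force: [-3.0, -4.5, 4.3]
ee_pos: [517.9, 56.8, 39.3]
contact_force: [-1.5, -5.4, 3.8]
ee_pos: [518.0, 58.8, 39.3]
contact_force: [-1.5, -5.9, 3.4]
ee_pos: [518.1, 60.8, 39.3]
contact_force: [-2.1, -5.2, 3.0]
```

```bash
for i in 1 2 3 4 5 6; do python3 -m crank '[0.12,0,0,0,0,0,0,0,0,0,0,0]'|grep -E "ee_pos|contact"; done
```

```text
ee_pos: [518.1, 61.8, 39.3]
contact_force: [-1.3, -5.8, 4.0]
ee_pos: [518.1, 63.0, 39.3]
contact_force: [-1.3, -5.9, 3.2]
ee_pos: [518.2, 64.2, 39.3]
contact_force: [-0.9, -6.4, 4.1]
ee_pos: [518.2, 65.3, 39.3]
contact_force: [-1.2, -6.1, 3.8]
ee_pos: [518.2, 65.4, 39.3]
contact_force: [-1.6, -7.4, 4.8]
ee_pos: [518.2, 65.5, 39.3]
contact_force: [-2.7, -10.6, 6.4]
```

```bash
python3 -m crank '[-1,0,0,0,0,0, 0,0,-3,0,0,0, 0,0,-3,0,0,0, 3,-2,0,0,0,0, 3,-2.2,0,0,0,0, 3,0,0,0,0,0, 0,0,0,0,0,0, 0,0,3,0,0,0, 0,0,3.1,0,0,0, 0,0,0,0,0,0]'
for i in 1 2 3; do python3 -m crank '[0,0.4,0,0,0,0,0,0,0,0,0,0]'|grep -E "ee_pos|contact"; done
```

```text
t: 20.6
ee_pos: [478.5, 150.6, 36.6]
tool_rot: [-3.137, 0.002, 1.532]
contact_force: [0.7, 0.5, 0.3]
grip_width: -0.002
ee_pos: [485.2, 151.9, 39.5]
contact_force: [0.2, -0.9, 0.1]
ee_pos: [488.6, 151.6, 38.8]
contact_force: [0.2, -0.1, -0.8]
ee_pos: [492.3, 151.5, 38.4]
contact_force: [-0.1, -0.1, 0.0]
```

```bash
for i in 1 2 3 4; do python3 -m crank '[0,0.1,0,0,0,0,0,0,0,0,0,0]'|grep -E "ee_pos|contact"; done
```

```text
ee_pos: [492.8, 151.5, 38.3]
contact_force: [1.4, 0.3, -1.0]
ee_pos: [493.3, 151.4, 38.2]
contact_force: [-1.6, -0.6, 0.6]
ee_pos: [493.5, 151.4, 38.1]
contact_force: [-5.1, 0.3, 3.6]
ee_pos: [493.6, 151.4, 38.0]
contact_force: [-7.0, 1.1, 4.3]
```

```bash
python3 -m crank '[0,-1,0,0,0,0, 0,0,-5,0,0,0, 0,0,-5,0,0,0, 0,0,-5,0,0,0, 0,0,-3,0,0,0, 0,0,0,0,0,0]'
python3 - <<'E'
from h import *
from bench import manip
c=manip.read_camera("wrist");cv2.imwrite("pics/w5.png",c["img"]);np.savez("pics/w5.npz",**c)
L=[]
for f,roi in(("top0",(180,205,200,225)),("w2",(190,280,450,560))):
    d=dict(np.load(f"pics/{f}.npz"));im=d["img"].astype(int);m=(im[...,2]>im[...,1]+60)&(im[...,2]>im[...,0]+60)
    k=np.zeros_like(m);k[roi[0]:roi[1],roi[2]:roi[3]]=1;v,u=np.nonzero(m&k);px=((u.min()+u.max())/2,(v.min()+v.max())/2);print(px,len(u))
    a=ray(d,px,0);b=ray(d,px,200);L.append((a,(b-a)/np.linalg.norm(b-a)))
A=sum(np.eye(3)-np.outer(v,v) for _,v in L);B=sum((np.eye(3)-np.outer(v,v))@p for p,v in L)
K=np.linalg.solve(A,B);print("knob",K,[np.linalg.norm(np.cross(K-p,v)) for p,v in L])
H=np.array([571,149.7,50]);print(np.linalg.norm(K-H),np.arctan2(K[2]-50,H[0]-K[0]))
E
```

```text
t: 23.1
ee_pos: [487.9, 152.2, 221.0]
tool_rot: [3.134, -0.001, 1.532]
contact_force: [-0.2, -0.4, 0.7]
grip_width: -0.004
(np.float64(213.0), np.float64(192.0)) 95
(np.float64(503.5), np.float64(237.0)) 2075
knob [610.30181953 148.30809753 141.44482018] [np.float64(0.21524640257161298), np.float64(0.21524640257149746)]
99.54258158159588 1.9767148362922848
```

View pics/w5.png

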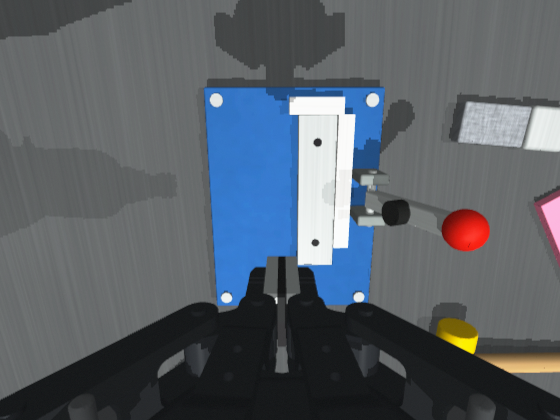

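The bar sits in the nest: its right edge is on the rail face and its end (row 115) is at the end stop. The knob is at px (466,230), and its triangulated angle is 1.98 rad. I'm now going behind the knob.

```bash
python3 -m crank '[0,5.5,0,0,0,0, 0,5.6,0,0,0,0, 0,5.6,0,0,0,0, 0,0,0,0,0,0, 0,0,4,0,0,0, 0,0,3.3,0,0,0, 0,0,0,0,0,0]'
python3 -m crank '[0,-1,0,0,0,0, 0,-0.6,0,0,0,0, 0,0,0,0,0,0]'
```

```text
t: 24.02
ee_pos: [649.6, 144.5, 141.2]
tool_rot: [-3.134, 0.003, 1.534]
contact_force: [-0.7, 0.5, -0.5]
grip_width: -0.001
t: 24.4
ee_pos: [636.8, 146.3, 146.9]
tool_rot: [3.139, -0.0, 1.533]
contact_force: [0.3, -0.1, -0.4]
grip_width: -0.002
```

```bash
for i in 1 2 3; do python3 -m crank '[0.05,-0.7,0,0,0,0, 0,-0.7,0,0,0,0, 0,-0.7,0,0,0,0]'|grep -E "ee_pos|contact"; done
```

```text
ee_pos: [615.4, 147.3, 145.6]
contact_force: [1.8, -0.4, 2.2]
ee_pos: [594.0, 148.6, 145.1]
contact_force: [1.2, -0.5, 1.4]
ee_pos: [573.0, 149.7, 144.9]
contact_force: [1.6, -0.4, -1.6]
```

```bash
python3 -m crank '[0,-0.7,0,0,0,0, 0,-0.7,0,0,0,0, 0,-0.5,0,0,0,0, 0,0,0,0,0,0]'
python3 -m crank '[0,0.5,0,0,0,0,0,0,-2.5,0,0,0, 0,0,-2.5,0,0,0,0,0,0,0,0,0]'
python3 - <<'E'
from h import *
from bench import manip
d=manip.read_camera("top");cv2.imwrite("pics/t6.png",d["img"]);im=d["img"].astype(int)
m=(im[...,2]>im[...,1]+60)&(im[...,2]>im[...,0]+60);v,u=np.nonzero(m);k=(u>190)&(u<240)&(v>170)&(v<260);print("px",u[k].mean(),v[k].mean(),k.sum())
E=np.array(d["extrinsics"])
for a in range(20,100,10):
    r=np.radians(a);print(a,proj(d,[571-100*np.cos(r),149.7+3.7*np.cos(r),50+100*np.sin(r)]))
E
```

```text
t: 26.02
ee_pos: [554.2, 150.7, 145.4]
tool_rot: [-3.141, 0.0, 1.533]
contact_force: [-0.9, -0.3, -0.2]
grip_width: 0.002
t: 26.52
ee_pos: [561.3, 151.0, 197.1]
tool_rot: [3.138, -0.001, 1.532]
contact_force: [-0.1, -0.0, -0.7]
grip_width: -0.002
px nan nan 0
20 [209.33401895 247.67169462]
30 [208.96352013 243.8233168 ]
40 [208.78228161 238.981291  ]
50 [208.8015731  233.29321552]
60 [209.02473677 226.9486634 ]
70 [209.44647209 220.17160214]
80 [210.05272989 213.20949937]
90 [210.82128009 206.32002398]<stdin>:4: RuntimeWarning: Mean of empty slice.
  ret = ret.dtype.type(ret / rcount)
```

View pics/t6.png

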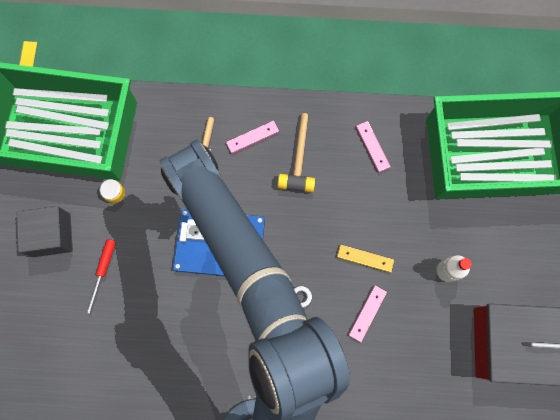

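The top camera is blocked by the arm, so I'll use the scene and wrist cameras numerically to find the knob.

Run:
```python
from h import *
from bench import manip
for n in("scene","wrist"):
    d=manip.read_camera(n);cv2.imwrite(f"pics/{n}7.png",d["img"]);im=d["img"].astype(int)
    m=((im[...,2]>im[...,1]+60)&(im[...,2]>im[...,0]+60)).astype(np.uint8)
    N,_,st,ce=cv2.connectedComponentsWithStats(m);print(n,[(st[i].tolist()) for i in range(1,N) if st[i,4]>40])
    for a in range(40,100,10):
        r=np.radians(a);print(a,proj(d,[571-100*np.cos(r),149.7+3.7*np.cos(r),50+100*np.sin(r)]).round())
```

```text
scene [[190, 0, 16, 101, 762], [426, 0, 30, 34, 791], [540, 0, 20, 41, 578], [260, 4, 54, 106, 2226], [369, 18, 40, 105, 1780], [552, 68, 8, 11, 49], [401, 72, 12, 52, 119], [76, 127, 82, 34, 1607], [343, 176, 10, 10, 81], [444, 211, 16, 25, 230]]
40 [349. 183.]
50 [348. 181.]
60 [348. 180.]
70 [346. 181.]
80 [345. 182.]
90 [344. 185.]
wrist [[202, 221, 47, 47, 1735]]
40 [184. 231.]
50 [198. 237.]
60 [218. 243.]
70 [243. 248.]
80 [272. 251.]
90 [303. 252.]
```

The wrist view puts the knob at (225.5,244.5), which is about 63°. I'll go over it and press it down along its arc.

```bash
python3 -m crank '[0,-2.2,0,0,0,0, 0,-2.2,0,0,0,0, 0,0,0,0,0,0, 0,0,2,0,0,0, 0,0,0.5,0,0,0, 0,0,0,0,0,0]'
python3 -m crank '[0,-0.3,0.3,0,0,0, 0,-0.3,0.3,0,0,0,0,-0.3,0.3,0,0,0]'
python3 -m crank '[0,-0.4,0.3,0,0,0, 0,-0.4,0.3,0,0,0,0,-0.4,0.4,0,0,0]'
```

```text
t: 27.42
ee_pos: [516.1, 151.9, 169.8]
tool_rot: [-3.141, 0.0, 1.532]
contact_force: [0.0, -0.6, 0.9]
grip_width: 0.001
t: 27.8
ee_pos: [506.7, 152.4, 161.3]
tool_rot: [3.141, 0.0, 1.533]
contact_force: [0.1, -0.4, 1.2]
grip_width: -0.003
t: 28.18
ee_pos: [494.6, 152.9, 151.1]
tool_rot: [3.141, 0.0, 1.533]
contact_force: [-0.1, 0.2, -0.9]
grip_width: 0.001
```

```bash
for i in 1 2 3; do python3 -m crank '[0,-0.1,0.4,0,0,0, 0,-0.1,0.4,0,0,0]'|grep -E "ee_pos|contact"; done
```

```text
ee_pos: [492.9, 152.9, 143.0]
contact_force: [1.1, -0.2, -0.5]
ee_pos: [490.9, 153.0, 135.0]
contact_force: [-1.1, -0.4, 0.6]
ee_pos: [488.9, 153.1, 127.0]
contact_force: [-1.3, 0.7, 1.1]
```

```bash
cat > k.py <<'E'
from h import *
from bench import manip
for n in("scene","wrist"):
    d=manip.read_camera(n);cv2.imwrite(f"pics/{n}k.png",d["img"]);im=d["img"].astype(int)
    m=((im[...,2]>im[...,1]+60)&(im[...,2]>im[...,0]+60)).astype(np.uint8)
    N,_,st,ce=cv2.connectedComponentsWithStats(m);print(n,[(st[i].tolist()) for i in range(1,N) if st[i,4]>40 and (n=="wrist" or 300<st[i,0]<400 and st[i,1]>130)])
    for a in range(0,80,10):
        r=np.radians(a);print(a,proj(d,[571-100*np.cos(r),149.7+3.7*np.cos(r),50+100*np.sin(r)]).round(),end=";")
    print()
E
python3 k.py
```

```text
scene [[343, 176, 10, 10, 80]]
0 [348. 199.];10 [349. 194.];20 [349. 190.];30 [349. 186.];40 [349. 183.];50 [348. 181.];60 [348. 180.];70 [346. 181.];
wrist [[344, 271, 74, 54, 2326]]
0 [256. 233.];10 [257. 243.];20 [263. 254.];30 [275. 266.];40 [296. 279.];50 [326. 292.];60 [365. 304.];70 [411. 314.];
```

Run:
```python
import cv2,numpy as np
a=cv2.imread("pics/wristk.png");b=cv2.resize(cv2.imread("pics/scenek.png")[130:270,270:410],(420,420))
cv2.imwrite("pics/k1.png",cv2.resize(np.hstack([a,b]),None,fx=.8,fy=.8))
```

```text
(no output)
```

View pics/k1.png

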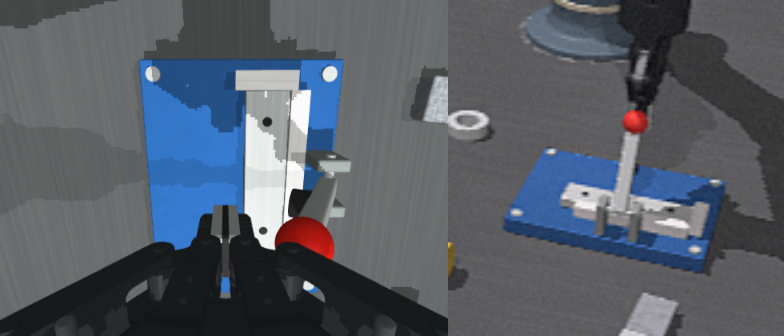

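The tool has come down in front of the knob, toward the robot; the knob is still at about 63° at px (381,298) and hasn't been touched. I'll go back up and behind it, then push along the arc with the fingertips on its rear shoulder.

```bash
python3 -m crank '[0,0,-3,0,0,0, 0,0,-3.2,0,0,0, 0,0,0,0,0,0, 0,3.8,0,0,0,0, 0,3.8,0,0,0,0, 0,0,0,0,0,0, 0,0,2.9,0,0,0, 0,0,0,0,0,0]'
python3 -m crank '[0,-0.7,0,0,0,0, 0,-0.7,0,0,0,0, 0,0,0,0,0,0]'
python3 -m crank '[0,-0.5,0.3,0,0,0, 0,-0.5,0.35,0,0,0, 0,-0.5,0.35,0,0,0]'
```

```text
t: 30.02
ee_pos: [562.2, 149.5, 157.8]
tool_rot: [-3.136, 0.002, 1.534]
contact_force: [0.6, 0.4, -0.1]
grip_width: -0.005
t: 30.4
ee_pos: [550.4, 151.0, 161.2]
tool_rot: [3.14, 0.0, 1.533]
contact_force: [-0.1, -0.8, 0.4]
grip_width: -0.0
t: 30.78
ee_pos: [535.7, 151.5, 150.3]
tool_rot: [3.141, -0.0, 1.533]
contact_force: [1.0, 1.0, 1.7]
grip_width: 0.003
```

```bash
python3 -m crank '[0,-0.4,0.3,0,0,0, 0,-0.4,0.35,0,0,0, 0,-0.4,0.35,0,0,0]'
python3 -m crank '[0,-0.4,0.5,0,0,0, 0,-0.4,0.5,0,0,0, 0,-0.4,0.5,0,0,0,0,-0.4,0.5,0,0,0]'; python3 k.py
```

```text
t: 31.15
ee_pos: [523.6, 151.7, 140.0]
tool_rot: [-3.141, 0.0, 1.533]
contact_force: [-1.2, 0.0, 1.0]
grip_width: -0.002
t: 31.65
ee_pos: [507.6, 152.3, 119.9]
tool_rot: [-3.141, 0.0, 1.533]
contact_force: [0.3, -0.1, 0.2]
grip_width: -0.0
scene []
0 [348. 199.];10 [349. 194.];20 [349. 190.];30 [349. 186.];40 [349. 183.];50 [348. 181.];60 [348. 180.];70 [346. 181.];
wrist [[209, 244, 57, 58, 2142]]
0 [227. 237.];10 [224. 247.];20 [228. 259.];30 [238. 272.];40 [256. 286.];50 [284. 300.];60 [321. 314.];70 [368. 326.];
```

The knob is at about 30° now. Next I go over its top and press it down.

```bash
python3 -m crank '[0,0.5,-1.5,0,0,0, 0,0,-1.5,0,0,0, 0,-1.5,0,0,0,0, 0,-1.6,0,0,0,0, 0,0,0,0,0,0, 0,0,1.6,0,0,0, 0,0,0,0,0,0]'
for i in 1 2; do python3 -m crank '[0,-0.2,0.4,0,0,0, 0,-0.2,0.4,0,0,0]'|grep -E "ee_pos|contact"; done
```

```text
t: 32.62
ee_pos: [481.1, 152.7, 132.5]
tool_rot: [-3.138, 0.001, 1.532]
contact_force: [-0.1, 0.7, -0.5]
grip_width: -0.002
ee_pos: [477.8, 153.6, 126.0]
contact_force: [-1.0, 0.5, 1.8]
ee_pos: [473.6, 153.7, 118.1]
contact_force: [-0.8, -0.8, 1.5]
```

```bash
for i in 1 2 3; do python3 -m crank '[0,0,0.4,0,0,0, 0,0,0.4,0,0,0]'|grep -E "ee_pos|contact"; done; python3 k.py | grep -A1 wrist
```

```text
ee_pos: [474.1, 153.6, 110.1]
contact_force: [-0.4, -0.1, 1.0]
ee_pos: [474.0, 153.6, 102.0]
contact_force: [-1.1, -0.4, 0.3]
ee_pos: [474.0, 153.6, 94.0]
contact_force: [-0.4, 0.9, 0.5]
wrist [[253, 237, 53, 32, 935]]
0 [278. 253.];10 [281. 266.];20 [291. 281.];30 [309. 299.];40 [339. 319.];50 [382. 341.];60 [438. 361.];70 [506. 380.];
```

```bash
python3 -m crank '[0,0,0.4,0,0,0, 0,0,0.4,0,0,0]'|grep -E "ee_pos|contact"; for i in 1 2 3 4 5; do python3 -m crank '[0,0,0.2,0,0,0, 0,0,0,0,0,0]'|grep -E "ee_pos|contact"; done
```

```text
ee_pos: [473.9, 153.7, 86.1]
contact_force: [0.3, -0.1, 0.3]
ee_pos: [473.9, 153.6, 84.1]
contact_force: [-0.1, -0.4, -0.7]
ee_pos: [474.0, 153.6, 82.3]
contact_force: [0.5, -0.1, -1.0]
ee_pos: [473.9, 153.6, 80.2]
contact_force: [1.2, -1.1, -0.5]
ee_pos: [473.9, 153.7, 78.2]
contact_force: [0.0, 0.4, 1.1]
ee_pos: [474.0, 153.8, 77.5]
contact_force: [-3.3, -1.6, 11.4]
```

```bash
python3 -m crank '[0,0,0.1,0,0,0, 0,0,0,0,0,0]'|grep -E "ee_pos|contact"; python3 -m crank '[0,0,-4,0,0,0, 0,0,-5,0,0,0, 0,0,-5,0,0,0,-5,0,0,0,0,0,-6,0,0,0,0,0,-6,0,0,0,0,0,-6,0,0,0,0,0,0,0,0,0,0,0]'
python3 - <<'E'
from h import *
from bench import manip
a=manip.read_camera("wrist");b=manip.read_camera("top");cc=manip.read_camera("scene")
np.savez("pics/f.npz",**a)
cv2.imwrite("pics/f.png",np.hstack([cv2.resize(a["img"],(500,375)),np.vstack([cv2.resize(b["img"][195:290,155:285],(257,188)),cv2.resize(cc["img"][165:255,280:405],(257,187))])]))
cv2.imwrite("pics/fa.png",a["img"])
E
```

```text
ee_pos: [474.0, 153.8, 77.2]
contact_force: [-4.7, -2.2, 19.3]
t: 36.72
ee_pos: [464.4, -81.6, 214.9]
tool_rot: [-3.141, 0.002, 1.522]
contact_force: [0.2, 0.9, 0.4]
grip_width: -0.001
```

View pics/f.png

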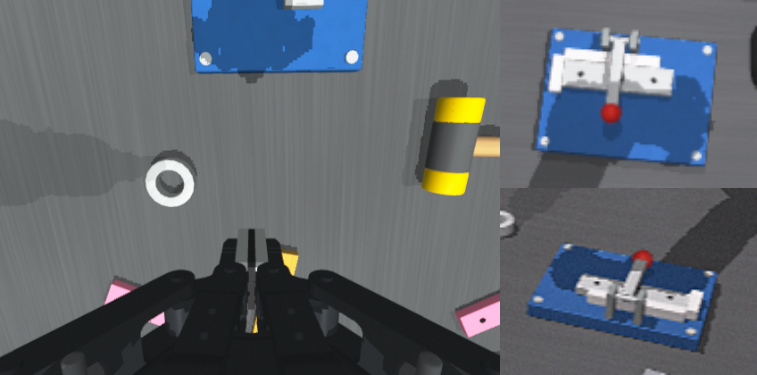

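The clamp arm is down over the bar in both the top and scene views, and the bar looks seated. One closer check with the wrist camera before handing in.

```bash
python3 -m crank '[5,0.5,0,0,0,0,5,1,0,0,0,0,4,1,0,0,0,0,0,0,0,0,0,0,0,0,0,0,0,0]'
python3 - <<'E'
from h import *
from bench import manip
a=manip.read_camera("wrist")
M=[(523,151.5)];R=lambda x,y,z:(523+x*.9993+y*.0375,151.5-x*.0375+y*.9993,z)
k=[proj(a,R(*p)) for p in((18,75,34),(18,-65,34),(18,-75,32),(-18,-75,32),(-18,75,32),(-52,2,50))];print(np.round(k,1).tolist())
im=a["img"];x0=int(k[3][0])-70;y0=max(int(k[0][1])-25,0)
print(x0,y0);cr=im[y0:y0+195,max(x0,0):max(x0,0)+190];cv2.imwrite("pics/g.png",cv2.resize(cr,None,fx=3,fy=3,interpolation=cv2.INTER_NEAREST))
E
```

```text
t: 37.5
ee_pos: [495.0, 63.6, 215.1]
tool_rot: [-3.141, 0.0, 1.535]
contact_force: [0.6, -0.8, 0.4]
grip_width: 0.002
[[335.2, 2.1], [328.2, 172.4], [327.5, 182.6], [289.6, 182.5], [291.2, 2.8], [250.1, 95.0]]
219 0
```

View pics/g.png

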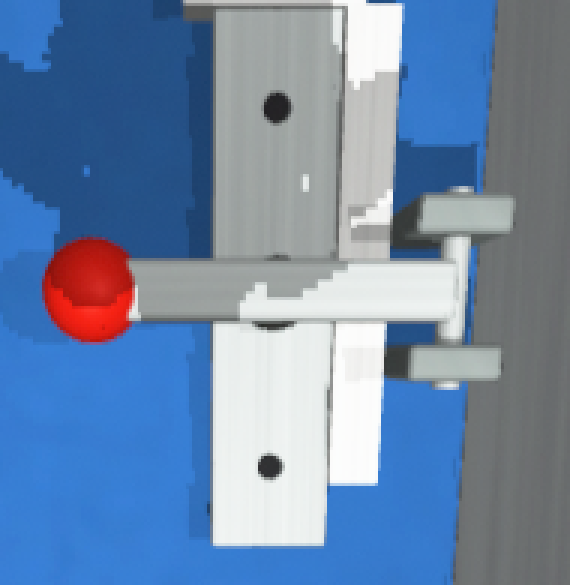

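The close-up shows the bar flush with the rail and the end stop. Its lower corners are within 1 px of the predicted nest, and the pad is on the bar with the arm level.

```bash
python3 -c "
from bench import manip
print(manip.close_job(), manip.state()['t'])"
```

```text
the job is handed in; nothing more can be done
the job is handed in; nothing more can be done
```

The steel bar is on the blue plate, snug against the back rail and the end stop, and the clamp is fully down with its pad on the bar. I handed the job in at about 37.5 s; no verdict was reported.

**What I did:** I gripped the bar and set it down on the plate. With the clamp open, I pushed it against the rail (10 N), then the end stop (10 N), then the rail again. It was already firm there, moving less than 1 mm. I then swung the clamp arm over from behind the knob and pressed it down until it stopped.

**Last checks:**
- **Clamp:** it stopped firmly at a TCP height of 77.2 mm with 19 N on the knob; I expected about 78 mm for a fully closed clamp.
- **Bar:** after clamping, its lower corners in the wrist view were within 1 px of the calculated nest. No gap showed at the rail or the end stop.
- **Robot:** it stood clear of everything at hand-in.

**What went wrong:** my first try at pressing the knob came down in front of it without moving it, so I went back behind it. I didn't re-measure the brass bar or the other objects at the end, but none of my moves went near them at low height.

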